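# Put the flower cutters away in their trays

### The job

Put away the four flower-shaped fondant plunger cutters: stand each one in the grey tray whose round pad has the cutter's own colour, upright and wholly on the pad. Keep the cutters upright all the time, and leave the steel piping nozzle and the red-lidded sprinkle pot standing where they are.

Things in the scene. Friction and masses are not known exactly. Their poses are not given: they have to be found in the camera images.
- cutter_red: loose red plastic fondant plunger cutter standing upright, 80 mm tall: flower-shaped skirt 42 mm across and 26 mm high, white stem 14 mm across above it, round red knob on top, 28 mm across, from 56 to 80 mm above the underside, to grasp from above; about 60 g. Origin: centre of its underside, z up
- tray_red: square grey plastic storage tray, 110 mm wide, open above, walls 4 mm thick (top tray of a fixed stack of two, rim 68 mm above the counter) with a round flat red pad, 68 mm across and 3 mm thick, in the middle of its floor. Origin: centre of the underside on the counter, straight below the pad's centre, z up, x and y along its sides; the pad's top is 41 mm above the origin
- cutter_yellow: loose yellow plastic fondant plunger cutter standing upright, 80 mm tall: flower-shaped skirt 42 mm across and 26 mm high, white stem 14 mm across above it, round yellow knob on top, 28 mm across, from 56 to 80 mm above the underside, to grasp from above; about 60 g. Origin: centre of its underside, z up
- tray_yellow: square grey plastic storage tray, 110 mm wide, open above, walls 4 mm thick (single fixed tray, rim 34 mm above the counter) with a round flat yellow pad, 68 mm across and 3 mm thick, in the middle of its floor. Origin: centre of the underside on the counter, straight below the pad's centre, z up, x and y along its sides; the pad's top is 7 mm above the origin
- cutter_blue: loose blue plastic fondant plunger cutter standing upright, 80 mm tall: flower-shaped skirt 42 mm across and 26 mm high, white stem 14 mm across above it, round blue knob on top, 28 mm across, from 56 to 80 mm above the underside, to grasp from above; about 60 g. Origin: centre of its underside, z up
- tray_blue: square grey plastic storage tray, 110 mm wide, open above, walls 4 mm thick (top tray of a fixed stack of two, rim 68 mm above the counter) with a round flat blue pad, 68 mm across and 3 mm thick, in the middle of its floor. Origin: centre of the underside on the counter, straight below the pad's centre, z up, x and y along its sides; the pad's top is 41 mm above the origin
- cutter_green: loose green plastic fondant plunger cutter standing upright, 80 mm tall: flower-shaped skirt 42 mm across and 26 mm high, white stem 14 mm across above it, round green knob on top, 28 mm across, from 56 to 80 mm above the underside, to grasp from above; about 60 g. Origin: centre of its underside, z up
- tray_green: square grey plastic storage tray, 110 mm wide, open above, walls 4 mm thick (single fixed tray, rim 34 mm above the counter) with a round flat green pad, 68 mm across and 3 mm thick, in the middle of its floor. Origin: centre of the underside on the counter, straight below the pad's centre, z up, x and y along its sides; the pad's top is 7 mm above the origin
- nozzle: loose stainless steel piping nozzle, a cone 36 mm across and 50 mm tall standing wide end down; to be left alone. Origin: centre of its underside
- sprinkle_pot: loose clear round pot of sprinkles with a plain red lid, 54 mm across and 60 mm tall; to be left alone. Origin: centre of its underside
Things that resemble listed ones, but are neither listed nor needed, are in the scene too. Leave any black look-alike of the cutter_red alone.

How it is judged:
At the end, for the whole second after the job is handed in: Each cutter is released and at rest, upright (within 0.1 rad), resting on the pad of its own colour (underside within 4 mm of the pad's top), its axis within 15 mm of the pad's centre; nozzle and sprinkle pot are within 20 mm of where they began (horizontal distance between cutter_red and tray_red below 0.015 m and z of cutter_red in the frame of tray_red between 0.037 and 0.045 m and angle between each of cutter_red, cutter_yellow, cutter_blue, cutter_green's own z axis and vertical below 0.1 rad and linear speed of each of cutter_red, cutter_yellow, cutter_blue, cutter_green below 0.02 m/s and horizontal distance between cutter_yellow and tray_yellow below 0.015 m and z of cutter_yellow in the frame of tray_yellow between 0.003 and 0.011 m and horizontal distance between cutter_blue and tray_blue below 0.015 m and z of cutter_blue in the frame of tray_blue between 0.037 and 0.045 m and horizontal distance between cutter_green and tray_green below 0.015 m and z of cutter_green in the frame of tray_green between 0.003 and 0.011 m and distance of each of nozzle, sprinkle_pot from where it was at the start of the episode below 0.02 m); the robot touches nothing.
It fails at once if a cutter is tipped over (more than 0.6 rad) (angle between any of cutter_red, cutter_yellow, cutter_blue, cutter_green's own z axis and vertical above 0.6 rad).
It fails at once if the nozzle or the sprinkle pot is shifted by more than 20 mm or tipped over (distance of any of nozzle, sprinkle_pot from where it was at the start of the episode above 0.02 m or angle between any of nozzle, sprinkle_pot's own z axis and vertical above 0.5 rad).
It also fails if it takes over 93 s, if anything falls off the work surface, if the arm or the gripper's body presses on something with over 40 N, if the wrist force passes 120 N, or if a joint passes its speed limit or range.

### The arm

A 6-joint arm with a two-finger parallel gripper is mounted at the origin on the work surface. World frame = base frame: x ahead of the robot, y to its left, z up, the work surface at z = 0. Lengths are in m, angles in rad, forces in N, time in s.
With the tool pointing down it reaches from about 0.15 to 0.775 m from the base axis. Payload 6.1 kg.
Tool frame: the origin (TCP) lies between the finger pads; the fingertips stand 22 mm ahead of it and the grasp point (between the pads) lies 3 mm ahead of it; z points along the fingers, y is the line along which they close (so a half turn about z gives the same grasp; the last joint's range is limited). The gripper opens to 85 mm and grips with 20 to 120 N. Pads are 22 mm wide; open, the fingers measure 114 mm over their backs; the gripper's body (76 mm by 85 mm) begins 54 mm behind the grasp point. The pads swing forward as they close: fully open they stand 13 mm farther back than shut.
Start: joints at [1.171, 0.126, -0.04, 1.405, 0, 1.571], TCP at [0.204, 0.484, 0.253] pointing down, gripper open.
Joint ranges: [-2.72, 2.72], [-0.95, 1.95], [-1.27, 1.35], [-1.78, 2.02], [-1.46, 1.47], [-3.14, 3.14]. Speed limits (rad/s): [2.39, 2.39, 3.01, 3.14, 3.14, 3.14].

### API

Orientations are given as a unit quaternion [w, x, y, z].
In Python, from bench import env gives the robot as it stands. The module is installed in compiled form; this text tells all that it offers.
- The arm moves only by the tool carry_out, never from a script. Its argument "commands" is a list of rows, each an object with "fingers": the finger opening in mm, from 0 to 85.4; "slide": the shift along the tool's x, y, z in units of 40 mm (1.0 is 40 mm), a list of three; "angular": the turn, a rotation vector about the tool's x, y, z in units of 5 degrees (1.0 is 5 degrees), a list of three. In form: [{"fingers": fingers, "slide": [x, y, z], "angular": [ax, ay, az]}, ...]. A call has 1 to 12 rows; each row shifts and turns the commanded pose from where the row before left it, along the tool's axes as they then stand; what a row does not reach is not made up. A row lasts 1/12 s, in which the tool goes at most 41.7 mm and 7.16 degrees, less where a joint would pass 70% of its speed; a pose out of reach is approached as far as the arm can. A call is refused whole if a number of a shift passes 1 or a number of a turn 1, either way. A call with a gripper value outside its range is refused whole. The fingers move at their own pace and stop on an object; the grip force is fixed at half the most. Time passes only in rows, so rows that do not move let the fingers close. It gives the time, the measured TCP pose, the force, the opening and the grip force at its end, in the units of the state.
- env.read_state(): the state, without advancing time (a new reading comes with each control period).
- env.capture(name): name is "side" or "top"; returns the picture (480x640x3 uint8, red, green, blue); there is no depth.
- env.calibration(name): a dict with "K" (3x3 intrinsics, pixels), "k1" (the pictures are not rectified: a ray, as slopes to the right and down, at radius r is drawn at 1 + k1 r^2 times it, then the intrinsics apply), "T" (4x4, takes a point from camera to world coordinates). Camera axes: x right, y up, looking along -z (the intrinsics and any distortion apply to the point x, -y, -z); pixel columns grow to the right and rows downward; lengths in m; the calibration is good to about 2 mm. A picture is of the moment at which its call begins. calibration takes no time and is no camera call.
- env.hand_in(): hands the job in; it is judged then, once.
The state is a dict: "t": time; "joint_positions": joint angles; "qvel": joint speeds; "tau": joint torques, N m; "ee_pos": TCP position; "tool_rot": TCP orientation; "ft_force": force on the tool from outside, world axes, zero at the start; "wrist_torque": the same for the moment, N m; "opening": opening from 0.0 (shut) to 1.0 (fully open); "finger_force": force on a finger pad.
Only numpy, scipy, OpenCV 4.12 (cv2) and the standard library are available. Lean on these libraries where they do the work, as an engineer would, in place of code of your own. Each camera call takes 0.05 s, during which the arm holds its last target. There are 200 camera calls.

## Working session

There is one attempt and no reset: what is moved stays moved. The work goes in short steps, Python scripts to look and compute and a tool call to move; the robot and the scene stay as the last step left them, time stands still between calls to the robot, and variables do not carry over. Pictures are saved under pics/ and viewed, at most 14 in all, crops included, and the job is handed in when it is done.

Besides the shell and the picture viewer there is one more tool, called after "Call:" as a command line: name --argument value ..., lists and objects as JSON in quotes. carry_out: Moves the arm, as the interface text tells. Its arguments: {"type":"object","properties":{"commands":{"type":"array"}},"required":["commands"]}

```bash
mkdir -p pics; python3 - <<'E'
from bench import env
import cv2
for n in("top","side"):
    cv2.imwrite(f"pics/{n}0.png",env.capture(n)[:,:,::-1]); c=env.calibration(n);print(c)
s=env.read_state();print(s)
E
```

```text
{'K': array([[623.32740499,   0.        , 313.25820286],
       [  0.        , 623.32740499, 237.33678815],
       [  0.        ,   0.        ,   1.        ]]), 'k1': -0.06467913951090226, 'T': array([[-0.01553703,  0.99944066, -0.02961361,  0.45301628],
       [-0.99986862, -0.01566692, -0.00415923,  0.01329837],
       [-0.00462086,  0.0295451 ,  0.99955277,  1.36415312],
       [ 0.        ,  0.        ,  0.        ,  1.        ]])}
{'K': array([[454.01347013,   0.        , 324.73045346],
       [  0.        , 454.01347013, 237.26467535],
       [  0.        ,   0.        ,   1.        ]]), 'k1': -0.006170586566800676, 'T': array([[-0.97916911,  0.12420191, -0.16062922,  0.35163327],
       [-0.20204111, -0.51735882,  0.83157636,  0.73107835],
       [ 0.02018042,  0.84670759,  0.53167567,  0.49237213],
       [ 0.        ,  0.        ,  0.        ,  1.        ]])}
{'t': 0.1, 'joint_positions': array([ 1.17106122e+00,  1.26346197e-01, -4.05209055e-02,  1.40539418e+00,
        1.72381363e-05,  1.57082144e+00]), 'qvel': array([-2.17466991e-05, -8.94096291e-04,  3.35272566e-03,  1.82920419e-03,
        5.19309944e-04,  5.24137359e-04]), 'tau': array([ 9.74920331e-04, -4.36903918e+01,  3.53606594e+01,  1.36569675e-02,
        8.25884649e-05,  1.04444393e-05]), 'ee_pos': array([0.20418065, 0.48330164, 0.25258604]), 'tool_rot': array([-1.53863968e-04,  1.98551785e-01,  9.80090125e-01, -7.16185426e-04]), 'ft_force': array([ 0.14966154,  1.08309315, -0.46012133]), 'wrist_torque': array([-0.02612211, -0.02180499,  0.02126589]), 'finger_force': 0.0, 'opening': 1.0008607124066944}
```

View pics/top0.png

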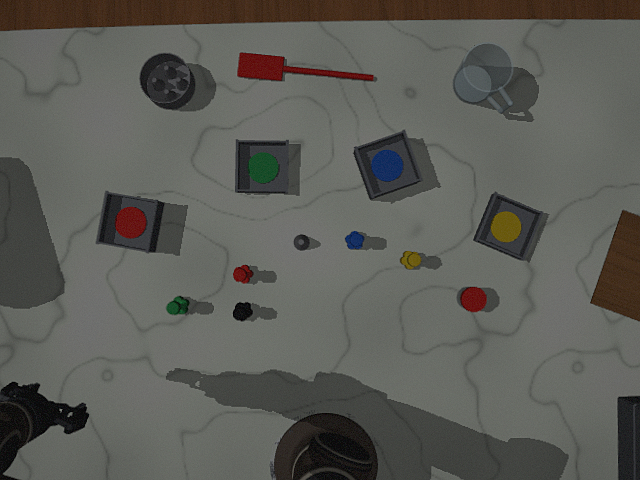

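View pics/side0.png

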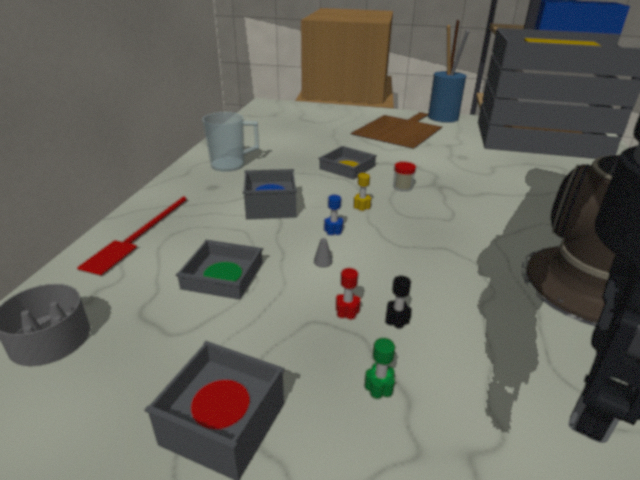

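The top view shows the cutters as red (244,274), green (178,306), blue (355,240) and yellow (411,260). The black look-alike is at (243,312), the nozzle at (302,242) and the red-lidded pot at (474,299). The only thing that could pass for cutter_red is the black one, which isn't red. I'll confirm in a crop.

```bash
cat > h.py <<'E'
import numpy as np,cv2
from bench import env
def ray(n,u,v):
    c=env.calibration(n);K=c["K"]
    p=cv2.undistortPoints(np.array([[[u,v]]],float),K,np.array([c["k1"],0,0,0.]))[0,0]
    d=c["T"][:3,:3]@np.array([p[0],-p[1],-1]);return c["T"][:3,3],d
def at(n,u,v,z):
    o,d=ray(n,u,v);return (o+d*(z-o[2])/d[2])[:2]
def proj(n,P):
    c=env.calibration(n);T=c["T"];q=T[:3,:3].T@(np.array(P)-T[:3,3])
    x,y=q[0]/-q[2],-q[1]/-q[2];f=1+c["k1"]*(x*x+y*y);K=c["K"]
    return np.array([K[0,0]*x*f+K[0,2],K[1,1]*y*f+K[1,2]])
def blobs(n,img):
    h=cv2.cvtColor(img,cv2.COLOR_RGB2HSV).astype(int);out=[]
    H,S,V=h[...,0],h[...,1],h[...,2]
    for name,m in dict(red=(H<6)|(H>174),yellow=(H>20)&(H<32),green=(H>50)&(H<80),blue=(H>100)&(H<125)).items():
        m=(m&(S>140)&(V>60)).astype(np.uint8)
        N,_,st,ce=cv2.connectedComponentsWithStats(m)
        for i in range(1,N):
            if 25<st[i,4]<6000: out.append((name,st[i].tolist(),ce[i]))
    return out
E
python3 - <<'E'
from h import *
for n in("top","side"):
    im=cv2.imread(f"pics/{n}0.png")[:,:,::-1]
    for b in blobs(n,im): print(n,b[0],b[1],b[2].round(1))
t=cv2.imread("pics/top0.png");s=cv2.imread("pics/side0.png")
a=cv2.resize(t[220:335,150:440],None,fx=2.7,fy=2.7,interpolation=2)[:, :780]
b=cv2.resize(s[160:400,290:440],None,fx=1.15,fy=1.15)
o=np.zeros((a.shape[0]+b.shape[0],a.shape[1],3),np.uint8);o[:a.shape[0]]=a;o[a.shape[0]:,:b.shape[1]]=b
cv2.imwrite("pics/crop1.png",o)
E
```

```text
top red [238, 53, 135, 28, 1551] [281.3  68.2]
top red [115, 207, 31, 31, 769] [130.2 222.2]
top red [233, 265, 19, 18, 221] [241.7 273.8]
top red [461, 287, 26, 25, 499] [473.5 299. ]
top yellow [491, 211, 31, 31, 740] [505.6 226.4]
top yellow [400, 251, 21, 18, 265] [410.4 259.3]
top green [249, 152, 29, 31, 709] [262.7 167.3]
top green [174, 297, 12, 7, 46] [179.5 300.2]
top green [167, 302, 11, 12, 105] [172.2 307.7]
top blue [371, 150, 32, 32, 787] [386.6 165.1]
top blue [345, 231, 18, 18, 233] [354.1 240.2]
side red [395, 162, 21, 12, 211] [404.5 167.6]
side red [78, 197, 108, 78, 1300] [120.2 247. ]
side red [342, 268, 16, 21, 272] [349.  277.9]
side red [337, 295, 23, 24, 407] [347.5 306.7]
side red [191, 380, 59, 50, 2246] [219.8 403.9]
side yellow [525, 38, 74, 8, 294] [561.5  41.4]
side yellow [340, 160, 18, 7, 70] [349.3 162.8]
side yellow [358, 172, 11, 15, 131] [363.1 179. ]
side yellow [354, 194, 17, 16, 206] [361.7 202. ]
side green [204, 262, 38, 19, 521] [223.7 270.9]
side green [374, 339, 20, 25, 421] [383.5 350.9]
side green [366, 364, 28, 34, 605] [379.5 382.5]
side blue [538, 0, 91, 34, 2520] [582.5  16.2]
side blue [257, 184, 27, 6, 112] [269.4 186.8]
side blue [329, 195, 11, 15, 135] [334.  201.7]
side blue [325, 218, 18, 16, 223] [333.4 226. ]
```

View pics/crop1.png

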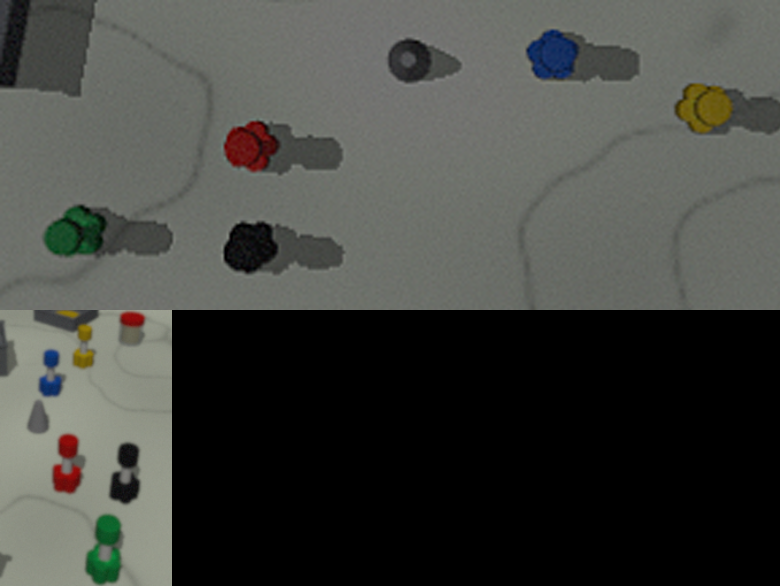

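The crop confirms that the cutter at top (240,274) / side (349,278) is red and its twin at (243,312) is black, so that one stays put. The knobs in the top view are at red (240,274.4), green (173.7,307.8), blue (355.5,240.4) and yellow (414,259.3).

```bash
python3 - <<'E'
from h import *
from scipy.optimize import least_squares as ls
top=dict(red=(240,274.4),green=(173.7,307.8),blue=(355.5,240.4),yellow=(414,259.3))
side=dict(red=(349,277.9),green=(383.5,350.9),blue=(334,201.7),yellow=(363.1,179))
skirt=dict(red=(347.5,306.7),green=(379.5,382.5),blue=(333.4,226),yellow=(361.7,202))
pad=dict(red=(130.2,222.2,.041),yellow=(505.6,226.4,.007),green=(262.7,167.3,.007),blue=(386.6,165.1,.041))
for c in top:
    f=ls(lambda p:np.r_[proj("top",[*p,.08])-top[c],proj("side",[*p,.068])-side[c]],[.4,0])
    print(c,f.x.round(4),f.fun.round(1),"top",at("top",*top[c],.08).round(4),"side",at("side",*side[c],.069).round(4),"pad",at("top",*pad[c]).round(4))
print("nozzle",at("top",302,242,.03),"pot",at("top",473.5,299,.06))
print("red pad side",at("side",219.8,403.9,.041))
for c in top:print(c,"bearing box")
E
```

```text
red [0.4188 0.1721] [-0.7 -0.8  0.7 -0.6] top [0.417  0.1708] side [0.4195 0.1753] pad [0.5308 0.4101]
green [0.3523 0.312 ] [-1.4 -1.1  0.9 -1.1] top [0.35  0.309] side [0.3532 0.3151] pad [0.6483 0.1272]
blue [ 0.4861 -0.0681] [-0.1 -1.3  1.3  0.3] top [ 0.4834 -0.0683] side [ 0.4886 -0.0668] pad [ 0.6439 -0.1401]
yellow [ 0.4441 -0.1885] [ 0.1 -0.8  0.8  0.5] top [ 0.4425 -0.1883] side [ 0.4459 -0.1885] pad [ 0.5106 -0.4026]
nozzle [0.48293336 0.04310721] pot [ 0.35717047 -0.31492757]
red pad side [0.53355018 0.41432406]
red bearing box
green bearing box
blue bearing box
yellow bearing box
```

Call:
carry_out --commands '[{"fingers": 60, "slide": [0, 0, 0], "angular": [0, 0, -1]}, {"fingers": 60, "slide": [0, 0, 0], "angular": [0, 0, -1]}, {"fingers": 60, "slide": [0, 0, 0], "angular": [0, 0, -1]}, {"fingers": 60, "slide": [0, 0, 0], "angular": [0, 0, -1]}, {"fingers": 60, "slide": [0, 0, 0], "angular": [0, 0, -0.58]}, {"fingers": 60, "slide": [0, 0, 0], "angular": [0, 0, 0]}]'

```text
t: 0.6
ee_pos: [0.2043, 0.4834, 0.2529]
tool_rot: [-0.0, -0.001, 1.0, -0.0]
ft_force: [-0.4, -0.1, 0.1]
opening: 0.705
finger_force: 0.0
```

Call:
carry_out --commands '[{"fingers": 60, "slide": [-0.53, -0.614, 0.37], "angular": [0, 0, 0]}, {"fingers": 60, "slide": [-0.53, -0.614, 0.37], "angular": [0, 0, 0]}, {"fingers": 60, "slide": [-0.53, -0.614, 0.37], "angular": [0, 0, 0]}, {"fingers": 60, "slide": [-0.53, -0.614, 0.37], "angular": [0, 0, 0]}, {"fingers": 60, "slide": [-0.53, -0.614, 0.37], "angular": [0, 0, 0]}, {"fingers": 60, "slide": [-0.53, -0.614, 0.37], "angular": [0, 0, 0]}, {"fingers": 60, "slide": [-0.53, -0.614, 0.37], "angular": [0, 0, 0]}, {"fingers": 60, "slide": [0, 0, 0], "angular": [0, 0, 0]}, {"fingers": 60, "slide": [0, 0, 0], "angular": [0, 0, 0]}]'

```text
t: 1.35
ee_pos: [0.353, 0.31, 0.1487]
tool_rot: [-0.001, 0.003, 1.0, -0.001]
ft_force: [-0.4, -0.1, 0.7]
opening: 0.702
finger_force: 0.0
```

```bash
python3 - <<'E'
from h import *
s=env.capture("side")[:,:,::-1]; cv2.imwrite("pics/side1.png",cv2.resize(s[200:440,240:560],None,fx=2,fy=2))
print(env.read_state()["ee_pos"],env.read_state()["joint_positions"])
E
```

```text
[0.3528094  0.31113566 0.14945918] [ 7.22489226e-01  4.54424798e-02 -3.56388524e-01  1.16975596e+00
  3.85829867e-04  7.25428847e-01]
```

View pics/side1.png

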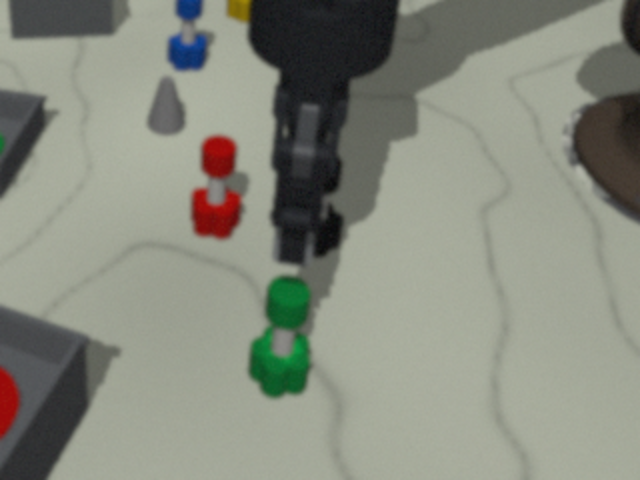

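The fingers hover right over the green knob (crop (288,300)), lined up in x. Descending to grasp.

Call:
carry_out --commands '[{"fingers": 60, "slide": [0, 0, 0.5], "angular": [0, 0, 0]}, {"fingers": 60, "slide": [0, 0, 0.5], "angular": [0, 0, 0]}, {"fingers": 60, "slide": [0, 0, 0.5], "angular": [0, 0, 0]}, {"fingers": 60, "slide": [0, 0, 0.5], "angular": [0, 0, 0]}, {"fingers": 60, "slide": [0, 0, 0], "angular": [0, 0, 0]}, {"fingers": 40, "slide": [0, 0, 0], "angular": [0, 0, 0]}, {"fingers": 32, "slide": [0, 0, 0], "angular": [0, 0, 0]}, {"fingers": 20, "slide": [0, 0, 0], "angular": [0, 0, 0]}, {"fingers": 20, "slide": [0, 0, 0], "angular": [0, 0, 0]}, {"fingers": 20, "slide": [0, 0, 0], "angular": [0, 0, 0]}, {"fingers": 20, "slide": [0, 0, 0], "angular": [0, 0, 0]}, {"fingers": 20, "slide": [0, 0, 0], "angular": [0, 0, 0]}]'

```text
t: 2.4
ee_pos: [0.3534, 0.3127, 0.0715]
tool_rot: [0.001, 0.0, 1.0, 0.001]
ft_force: [-2.0, 0.2, 6.7]
opening: 0.312
finger_force: 59.0
```

Call:
carry_out --commands '[{"fingers": 20, "slide": [0, 0, -0.4], "angular": [0, 0, 0]}, {"fingers": 20, "slide": [0, 0, -0.8], "angular": [0, 0, 0]}, {"fingers": 20, "slide": [0, 0, -0.9], "angular": [0, 0, 0]}, {"fingers": 20, "slide": [0, 0, -0.9], "angular": [0, 0, 0]}, {"fingers": 20, "slide": [0, 0, 0], "angular": [0, 0, 0]}]'

```text
t: 2.82
ee_pos: [0.3551, 0.3137, 0.1973]
tool_rot: [0.004, 0.0, 1.0, 0.004]
ft_force: [1.2, 0.6, -0.6]
opening: 0.312
finger_force: 59.1
```

Call:
carry_out --commands '[{"fingers": 20, "slide": [-0.4, -0.24, 0], "angular": [0, 0, 0]}, {"fingers": 20, "slide": [-0.7, -0.44, 0], "angular": [0, 0, 0]}, {"fingers": 20, "slide": [-0.7, -0.44, 0], "angular": [0, 0, 0]}, {"fingers": 20, "slide": [-0.7, -0.44, 0], "angular": [0, 0, 0]}, {"fingers": 20, "slide": [-0.7, -0.44, 0], "angular": [0, 0, 0]}, {"fingers": 20, "slide": [-0.7, -0.44, 0], "angular": [0, 0, 0]}, {"fingers": 20, "slide": [-0.7, -0.44, 0], "angular": [0, 0, 0]}, {"fingers": 20, "slide": [-0.7, -0.44, 0], "angular": [0, 0, 0]}, {"fingers": 20, "slide": [-0.7, -0.44, 0], "angular": [0, 0, 0]}, {"fingers": 20, "slide": [-0.7, -0.44, 0], "angular": [0, 0, 0]}, {"fingers": 20, "slide": [-0.7, -0.44, 0], "angular": [0, 0, 0]}, {"fingers": 20, "slide": [0, 0, 0], "angular": [0, 0, 0]}]'

```text
t: 3.82
ee_pos: [0.6528, 0.1226, 0.1884]
tool_rot: [0.001, 0.002, 1.0, -0.001]
ft_force: [-1.8, 0.7, -0.9]
opening: 0.311
finger_force: 59.1
```

```bash
python3 - <<'E'
from h import *
s=env.capture("side")[:,:,::-1]; cv2.imwrite("pics/side2.png",cv2.resize(s[120:360,120:440],None,fx=2,fy=2))
s=env.read_state();print(s["ee_pos"],s["joint_positions"],s["tool_rot"],s["ft_force"],s["opening"])
E
```

```text
[0.65075218 0.12404194 0.18864026] [ 1.88476841e-01  3.95968941e-01  1.69978079e-01  1.34508991e+00
 -2.98305362e-04  1.92091931e-01] [-1.11443175e-04  1.80752285e-03  9.99998345e-01 -1.73359898e-04] [-0.65230594  0.78598394  0.08645724] 0.30749085029393275
```

View pics/side2.png

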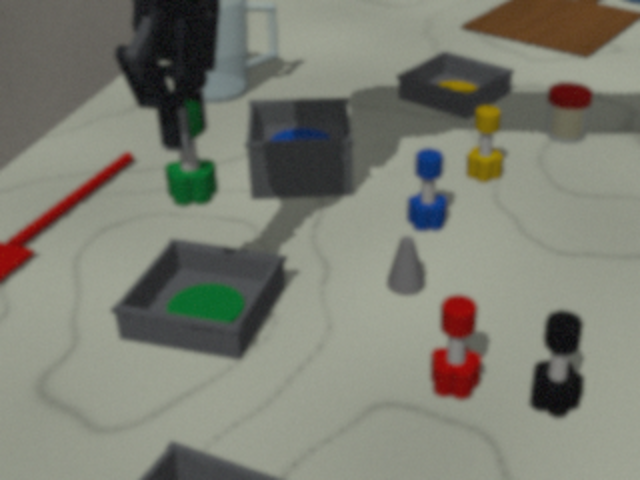

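Green hangs upright over its tray. Lowering and releasing.

Call:
carry_out --commands '[{"fingers": 20, "slide": [0.04, 0.09, 0.5], "angular": [0, 0, 0]}, {"fingers": 20, "slide": [0, 0, 0.6], "angular": [0, 0, 0]}, {"fingers": 20, "slide": [0, 0, 0.6], "angular": [0, 0, 0]}, {"fingers": 20, "slide": [0, 0, 0.5], "angular": [0, 0, 0]}, {"fingers": 20, "slide": [0, 0, 0.3], "angular": [0, 0, 0]}, {"fingers": 20, "slide": [0, 0, 0.1], "angular": [0, 0, 0]}, {"fingers": 20, "slide": [0, 0, 0.1], "angular": [0, 0, 0]}, {"fingers": 20, "slide": [0, 0, 0], "angular": [0, 0, 0]}, {"fingers": 20, "slide": [0, 0, 0], "angular": [0, 0, 0]}]'

```text
t: 4.62
ee_pos: [0.6477, 0.1299, 0.083]
tool_rot: [0.001, -0.0, 1.0, 0.0]
ft_force: [0.2, 0.4, -1.8]
opening: 0.305
finger_force: 59.1
```

Call:
carry_out --commands '[{"fingers": 20, "slide": [0, 0, 0.06], "angular": [0, 0, 0]}, {"fingers": 20, "slide": [0, 0, 0.05], "angular": [0, 0, 0]}, {"fingers": 20, "slide": [0, 0, 0], "angular": [0, 0, 0]}, {"fingers": 20, "slide": [0, 0, 0], "angular": [0, 0, 0]}]'

```text
t: 4.95
ee_pos: [0.6478, 0.1297, 0.0786]
tool_rot: [0.001, 0.0, 1.0, 0.0]
ft_force: [-0.4, -0.8, 4.9]
opening: 0.312
finger_force: 59.3
```

Contact felt. Releasing, rising, then going to red.

Call:
carry_out --commands '[{"fingers": 35, "slide": [0, 0, 0], "angular": [0, 0, 0]}, {"fingers": 45, "slide": [0, 0, 0], "angular": [0, 0, 0]}, {"fingers": 60, "slide": [0, 0, 0], "angular": [0, 0, 0]}, {"fingers": 60, "slide": [0, 0, 0], "angular": [0, 0, 0]}, {"fingers": 60, "slide": [0, 0, -0.3], "angular": [0, 0, 0]}, {"fingers": 60, "slide": [0, 0, -0.7], "angular": [0, 0, 0]}, {"fingers": 60, "slide": [0, 0, -0.8], "angular": [0, 0, 0]}, {"fingers": 60, "slide": [0, 0, -0.7], "angular": [0, 0, 0]}, {"fingers": 60, "slide": [0, 0, 0], "angular": [0, 0, 0]}]'

```text
t: 5.7
ee_pos: [0.6494, 0.1301, 0.1851]
tool_rot: [0.005, 0.0, 1.0, 0.001]
ft_force: [0.2, 0.4, 0.9]
opening: 0.704
finger_force: 0.0
```

Call:
carry_out --commands '[{"fingers": 60, "slide": [0.55, 0.12, 0], "angular": [0, 0, 0]}, {"fingers": 60, "slide": [0.65, 0.12, 0], "angular": [0, 0, 0]}, {"fingers": 60, "slide": [0.65, 0.12, 0], "angular": [0, 0, 0]}, {"fingers": 60, "slide": [0.65, 0.12, 0], "angular": [0, 0, 0]}, {"fingers": 60, "slide": [0.65, 0.12, 0], "angular": [0, 0, 0]}, {"fingers": 60, "slide": [0.65, 0.12, 0], "angular": [0, 0, 0]}, {"fingers": 60, "slide": [0.65, 0.12, 0], "angular": [0, 0, 0]}, {"fingers": 60, "slide": [0.65, 0.12, 0], "angular": [0, 0, 0]}, {"fingers": 60, "slide": [0.65, 0.12, 0], "angular": [0, 0, 0]}, {"fingers": 60, "slide": [0, 0, 0], "angular": [0, 0, 0]}, {"fingers": 60, "slide": [0, 0, 0], "angular": [0, 0, 0]}]'

```text
t: 6.62
ee_pos: [0.4164, 0.173, 0.1782]
tool_rot: [0.001, -0.001, 1.0, 0.0]
ft_force: [0.2, -0.5, -0.5]
opening: 0.701
finger_force: 0.0
```

```bash
python3 - <<'E'
from h import *
s=env.capture("side")[:,:,::-1]; cv2.imwrite("pics/side3.png",cv2.resize(s[120:360,120:440],None,fx=2,fy=2))
t=env.capture("top");print([(b[0],b[1],b[2].round(1)) for b in blobs("top",t)])
s=env.read_state();print(s["t"],s["ee_pos"],s["tool_rot"])
E
```

```text
[('red', [238, 53, 135, 28, 1576], array([281.9,  68.3])), ('red', [115, 207, 31, 31, 781], array([130.1, 222.2])), ('red', [462, 287, 25, 25, 480], array([473.9, 299. ])), ('yellow', [490, 211, 31, 31, 742], array([505.5, 226.4])), ('yellow', [400, 251, 21, 18, 268], array([410.3, 259.2])), ('green', [248, 153, 30, 30, 497], array([260. , 166.2])), ('blue', [371, 150, 32, 31, 787], array([386.7, 165.1])), ('blue', [345, 231, 19, 18, 237], array([354.2, 240.2]))]
6.7167 [0.41777637 0.17297302 0.17786256] [7.09155955e-04 1.25087593e-05 9.99999731e-01 1.85867260e-04]
```

View pics/side3.png

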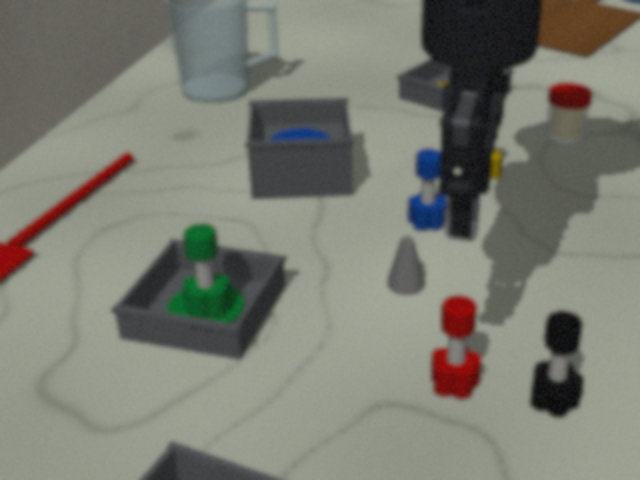

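The green cutter stands upright on its pad (crop (205,290)), and the gripper is above red at (459,318). Grasping red.

Call:
carry_out --commands '[{"fingers": 60, "slide": [0, 0, 0.6], "angular": [0, 0, 0]}, {"fingers": 60, "slide": [0, 0, 0.6], "angular": [0, 0, 0]}, {"fingers": 60, "slide": [0, 0, 0.6], "angular": [0, 0, 0]}, {"fingers": 60, "slide": [0, 0, 0.6], "angular": [0, 0, 0]}, {"fingers": 60, "slide": [0, 0, 0.3], "angular": [0, 0, 0]}, {"fingers": 50, "slide": [0, 0, 0], "angular": [0, 0, 0]}, {"fingers": 40, "slide": [0, 0, 0], "angular": [0, 0, 0]}, {"fingers": 32, "slide": [0, 0, 0], "angular": [0, 0, 0]}, {"fingers": 20, "slide": [0, 0, 0], "angular": [0, 0, 0]}, {"fingers": 20, "slide": [0, 0, 0], "angular": [0, 0, 0]}, {"fingers": 20, "slide": [0, 0, 0], "angular": [0, 0, 0]}, {"fingers": 20, "slide": [0, 0, 0], "angular": [0, 0, 0]}]'

```text
t: 7.72
ee_pos: [0.4182, 0.1731, 0.0705]
tool_rot: [0.001, 0.0, 1.0, 0.0]
ft_force: [1.5, 0.5, 6.2]
opening: 0.313
finger_force: 59.0
```

Call:
carry_out --commands '[{"fingers": 20, "slide": [0, 0, -0.4], "angular": [0, 0, 0]}, {"fingers": 20, "slide": [0, 0, -0.8], "angular": [0, 0, 0]}, {"fingers": 20, "slide": [0, 0, -0.9], "angular": [0, 0, 0]}, {"fingers": 20, "slide": [0, 0, -0.9], "angular": [0, 0, 0]}, {"fingers": 20, "slide": [0, 0, 0], "angular": [0, 0, 0]}, {"fingers": 20, "slide": [0, 0, 0], "angular": [0, 0, 0]}]'

```text
t: 8.22
ee_pos: [0.4182, 0.1734, 0.1914]
tool_rot: [0.002, -0.0, 1.0, 0.001]
ft_force: [-0.6, -0.0, -0.4]
opening: 0.315
finger_force: 59.0
```

Call:
carry_out --commands '[{"fingers": 20, "slide": [-0.25, 0.47, 0], "angular": [0, 0, 0]}, {"fingers": 20, "slide": [-0.325, 0.69, 0], "angular": [0, 0, 0]}, {"fingers": 20, "slide": [-0.325, 0.69, 0], "angular": [0, 0, 0]}, {"fingers": 20, "slide": [-0.325, 0.69, 0], "angular": [0, 0, 0]}, {"fingers": 20, "slide": [-0.325, 0.69, 0], "angular": [0, 0, 0]}, {"fingers": 20, "slide": [-0.325, 0.69, 0], "angular": [0, 0, 0]}, {"fingers": 20, "slide": [-0.325, 0.69, 0], "angular": [0, 0, 0]}, {"fingers": 20, "slide": [-0.325, 0.69, 0], "angular": [0, 0, 0]}, {"fingers": 20, "slide": [-0.325, 0.69, 0], "angular": [0, 0, 0]}, {"fingers": 20, "slide": [0, 0, 0], "angular": [0, 0, 0]}, {"fingers": 20, "slide": [0, 0, 0], "angular": [0, 0, 0]}]'

```text
t: 9.13
ee_pos: [0.5306, 0.4131, 0.186]
tool_rot: [-0.002, -0.001, 1.0, -0.001]
ft_force: [-0.8, -0.2, -0.5]
opening: 0.308
finger_force: 59.2
```

Call:
carry_out --commands '[{"fingers": 20, "slide": [-0.03, 0, 0.4], "angular": [0, 0, 0]}, {"fingers": 20, "slide": [0, 0, 0.5], "angular": [0, 0, 0]}, {"fingers": 20, "slide": [0, 0, 0.4], "angular": [0, 0, 0]}, {"fingers": 20, "slide": [0, 0, 0.3], "angular": [0, 0, 0]}, {"fingers": 20, "slide": [0, 0, 0.15], "angular": [0, 0, 0]}, {"fingers": 20, "slide": [0, 0, 0.05], "angular": [0, 0, 0]}, {"fingers": 20, "slide": [0, 0, 0.05], "angular": [0, 0, 0]}, {"fingers": 20, "slide": [0, 0, 0], "angular": [0, 0, 0]}, {"fingers": 20, "slide": [0, 0, 0], "angular": [0, 0, 0]}, {"fingers": 20, "slide": [0, 0, 0], "angular": [0, 0, 0]}]'

```text
t: 9.97
ee_pos: [0.5327, 0.4127, 0.1163]
tool_rot: [0.001, 0.0, 1.0, 0.0]
ft_force: [-0.1, -0.3, -0.4]
opening: 0.31
finger_force: 59.2
```

Call:
carry_out --commands '[{"fingers": 20, "slide": [0, 0, 0.06], "angular": [0, 0, 0]}, {"fingers": 20, "slide": [0, 0, 0.06], "angular": [0, 0, 0]}, {"fingers": 20, "slide": [0, 0, 0], "angular": [0, 0, 0]}, {"fingers": 20, "slide": [0, 0, 0], "angular": [0, 0, 0]}]'

```text
t: 10.3
ee_pos: [0.5327, 0.4127, 0.1116]
tool_rot: [0.001, 0.0, 1.0, 0.001]
ft_force: [-0.2, -0.7, 4.7]
opening: 0.311
finger_force: 59.4
```

Call:
carry_out --commands '[{"fingers": 35, "slide": [0, 0, 0], "angular": [0, 0, 0]}, {"fingers": 45, "slide": [0, 0, 0], "angular": [0, 0, 0]}, {"fingers": 60, "slide": [0, 0, 0], "angular": [0, 0, 0]}, {"fingers": 60, "slide": [0, 0, 0], "angular": [0, 0, 0]}, {"fingers": 60, "slide": [0, 0, -0.3], "angular": [0, 0, 0]}, {"fingers": 60, "slide": [0, 0, -0.6], "angular": [0, 0, 0]}, {"fingers": 60, "slide": [0, 0, -0.6], "angular": [0, 0, 0]}, {"fingers": 60, "slide": [0, 0, -0.6], "angular": [0, 0, 0]}, {"fingers": 60, "slide": [0, 0, 0], "angular": [0, 0, 0]}]'

```text
t: 11.05
ee_pos: [0.5338, 0.4136, 0.2011]
tool_rot: [0.003, 0.0, 1.0, 0.003]
ft_force: [-0.3, 0.3, 0.2]
opening: 0.705
finger_force: 0.0
```

Call:
carry_out --commands '[{"fingers": 60, "slide": [0.07, -0.5, 0], "angular": [0, 0, 0]}, {"fingers": 60, "slide": [0.07, -0.7, 0], "angular": [0, 0, 0]}, {"fingers": 60, "slide": [0.07, -0.7, 0], "angular": [0, 0, 0]}, {"fingers": 60, "slide": [0.07, -0.7, 0], "angular": [0, 0, 0]}, {"fingers": 60, "slide": [0.07, -0.7, 0], "angular": [0, 0, 0]}, {"fingers": 60, "slide": [0.07, -0.7, 0], "angular": [0, 0, 0]}, {"fingers": 60, "slide": [0.07, -0.7, 0], "angular": [0, 0, 0]}, {"fingers": 60, "slide": [0.07, -0.7, 0], "angular": [0, 0, 0]}, {"fingers": 60, "slide": [0.07, -0.7, 0], "angular": [0, 0, 0]}, {"fingers": 60, "slide": [0.07, -0.7, 0], "angular": [0, 0, 0]}, {"fingers": 60, "slide": [0.07, -0.7, 0], "angular": [0, 0, 0]}, {"fingers": 60, "slide": [0.07, -0.7, 0], "angular": [0, 0, 0]}]'

```text
t: 12.05
ee_pos: [0.4983, 0.0832, 0.195]
tool_rot: [0.0, -0.0, 1.0, 0.0]
ft_force: [-0.3, 0.1, -0.3]
opening: 0.706
finger_force: 0.0
```

Call:
carry_out --commands '[{"fingers": 60, "slide": [0.07, -0.7, 0], "angular": [0, 0, 0]}, {"fingers": 60, "slide": [0.07, -0.7, 0], "angular": [0, 0, 0]}, {"fingers": 60, "slide": [0.07, -0.7, 0], "angular": [0, 0, 0]}, {"fingers": 60, "slide": [0.07, -0.7, 0], "angular": [0, 0, 0]}, {"fingers": 60, "slide": [0.07, -0.7, 0], "angular": [0, 0, 0]}, {"fingers": 60, "slide": [0, 0, 0], "angular": [0, 0, 0]}, {"fingers": 60, "slide": [0, 0, 0], "angular": [0, 0, 0]}, {"fingers": 60, "slide": [0, 0, 0], "angular": [0, 0, 0]}]'

```text
t: 12.72
ee_pos: [0.4847, -0.0554, 0.1948]
tool_rot: [0.0, 0.0, 1.0, 0.0]
ft_force: [-0.1, 0.7, -0.0]
opening: 0.7
finger_force: 0.0
```

```bash
python3 - <<'E'
from h import *
s=env.capture("side")[:,:,::-1]; cv2.imwrite("pics/side4.png",s)
s=env.read_state();print(s["t"],s["ee_pos"],s["tool_rot"])
E
```

```text
12.7667 [ 0.48475999 -0.05500424  0.19468251] [ 1.15663204e-04 -1.90868246e-04  9.99999964e-01  1.46658014e-04]
```

View pics/side4.png

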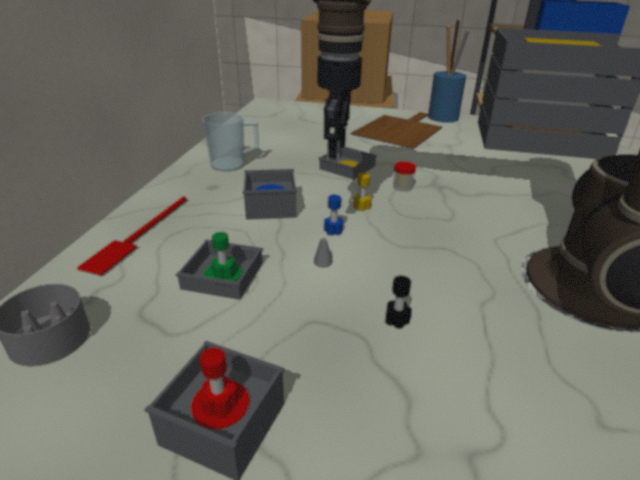

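Red (215,385) and green (221,258) stand upright on their pads. Next, the blue cutter at (334,215).

Call:
carry_out --commands '[{"fingers": 60, "slide": [-0.03, -0.32, 0], "angular": [0, 0, 0]}, {"fingers": 60, "slide": [0, 0, 0.6], "angular": [0, 0, 0]}, {"fingers": 60, "slide": [0, 0, 0.7], "angular": [0, 0, 0]}, {"fingers": 60, "slide": [0, 0, 0.7], "angular": [0, 0, 0]}, {"fingers": 60, "slide": [0, 0, 0.7], "angular": [0, 0, 0]}, {"fingers": 60, "slide": [0, 0, 0.4], "angular": [0, 0, 0]}, {"fingers": 60, "slide": [0, 0, 0], "angular": [0, 0, 0]}, {"fingers": 60, "slide": [0, 0, 0], "angular": [0, 0, 0]}]'

```text
t: 13.43
ee_pos: [0.4854, -0.0673, 0.0701]
tool_rot: [-0.001, -0.001, 1.0, 0.0]
ft_force: [1.0, 0.6, 0.1]
opening: 0.701
finger_force: 0.0
```

Call:
carry_out --commands '[{"fingers": 50, "slide": [0, 0, 0], "angular": [0, 0, 0]}, {"fingers": 40, "slide": [0, 0, 0], "angular": [0, 0, 0]}, {"fingers": 32, "slide": [0, 0, 0], "angular": [0, 0, 0]}, {"fingers": 20, "slide": [0, 0, 0], "angular": [0, 0, 0]}, {"fingers": 20, "slide": [0, 0, 0], "angular": [0, 0, 0]}, {"fingers": 20, "slide": [0, 0, 0], "angular": [0, 0, 0]}, {"fingers": 20, "slide": [0, 0, 0], "angular": [0, 0, 0]}, {"fingers": 20, "slide": [0, 0, 0], "angular": [0, 0, 0]}]'

```text
t: 14.1
ee_pos: [0.4869, -0.0685, 0.0719]
tool_rot: [0.001, 0.0, 1.0, -0.0]
ft_force: [-0.9, -0.1, 6.2]
opening: 0.31
finger_force: 58.7
```

Call:
carry_out --commands '[{"fingers": 20, "slide": [0, 0, -0.4], "angular": [0, 0, 0]}, {"fingers": 20, "slide": [0, 0, -0.8], "angular": [0, 0, 0]}, {"fingers": 20, "slide": [0, 0, -0.9], "angular": [0, 0, 0]}, {"fingers": 20, "slide": [0, 0, -0.9], "angular": [0, 0, 0]}, {"fingers": 20, "slide": [0, 0, 0], "angular": [0, 0, 0]}, {"fingers": 20, "slide": [0, 0, 0], "angular": [0, 0, 0]}]'

```text
t: 14.6
ee_pos: [0.4872, -0.0686, 0.1929]
tool_rot: [0.002, 0.0, 1.0, -0.0]
ft_force: [0.2, -0.5, -1.1]
opening: 0.309
finger_force: 59.2
```

Call:
carry_out --commands '[{"fingers": 20, "slide": [-0.35, -0.15, 0], "angular": [0, 0, 0]}, {"fingers": 20, "slide": [-0.6, -0.27, 0], "angular": [0, 0, 0]}, {"fingers": 20, "slide": [-0.6, -0.27, 0], "angular": [0, 0, 0]}, {"fingers": 20, "slide": [-0.6, -0.27, 0], "angular": [0, 0, 0]}, {"fingers": 20, "slide": [-0.6, -0.27, 0], "angular": [0, 0, 0]}, {"fingers": 20, "slide": [-0.6, -0.27, 0], "angular": [0, 0, 0]}, {"fingers": 20, "slide": [-0.6, -0.27, 0], "angular": [0, 0, 0]}, {"fingers": 20, "slide": [0, 0, 0], "angular": [0, 0, 0]}, {"fingers": 20, "slide": [0, 0, 0], "angular": [0, 0, 0]}, {"fingers": 20, "slide": [0, 0, 0], "angular": [0, 0, 0]}]'

```text
t: 15.43
ee_pos: [0.6428, -0.1389, 0.1889]
tool_rot: [-0.001, 0.0, 1.0, 0.0]
ft_force: [-0.7, -0.1, 0.4]
opening: 0.304
finger_force: 59.2
```

Call:
carry_out --commands '[{"fingers": 20, "slide": [-0.05, -0.03, 0.4], "angular": [0, 0, 0]}, {"fingers": 20, "slide": [0, 0, 0.5], "angular": [0, 0, 0]}, {"fingers": 20, "slide": [0, 0, 0.4], "angular": [0, 0, 0]}, {"fingers": 20, "slide": [0, 0, 0.3], "angular": [0, 0, 0]}, {"fingers": 20, "slide": [0, 0, 0.15], "angular": [0, 0, 0]}, {"fingers": 20, "slide": [0, 0, 0.07], "angular": [0, 0, 0]}, {"fingers": 20, "slide": [0, 0, 0.07], "angular": [0, 0, 0]}, {"fingers": 20, "slide": [0, 0, 0], "angular": [0, 0, 0]}, {"fingers": 20, "slide": [0, 0, 0], "angular": [0, 0, 0]}, {"fingers": 20, "slide": [0, 0, 0], "angular": [0, 0, 0]}]'

```text
t: 16.27
ee_pos: [0.6463, -0.1405, 0.1158]
tool_rot: [0.001, 0.0, 1.0, -0.0]
ft_force: [1.2, -0.2, -0.8]
opening: 0.307
finger_force: 59.2
```

Call:
carry_out --commands '[{"fingers": 20, "slide": [0, 0, 0.06], "angular": [0, 0, 0]}, {"fingers": 20, "slide": [0, 0, 0.05], "angular": [0, 0, 0]}, {"fingers": 20, "slide": [0, 0, 0], "angular": [0, 0, 0]}, {"fingers": 20, "slide": [0, 0, 0], "angular": [0, 0, 0]}]'

```text
t: 16.6
ee_pos: [0.6468, -0.1407, 0.1129]
tool_rot: [0.002, 0.0, 1.0, -0.0]
ft_force: [-1.0, -0.2, 9.1]
opening: 0.308
finger_force: 60.1
```

Call:
carry_out --commands '[{"fingers": 35, "slide": [0, 0, 0], "angular": [0, 0, 0]}, {"fingers": 45, "slide": [0, 0, 0], "angular": [0, 0, 0]}, {"fingers": 60, "slide": [0, 0, 0], "angular": [0, 0, 0]}, {"fingers": 60, "slide": [0, 0, 0], "angular": [0, 0, 0]}, {"fingers": 60, "slide": [0, 0, -0.3], "angular": [0, 0, 0]}, {"fingers": 60, "slide": [0, 0, -0.6], "angular": [0, 0, 0]}, {"fingers": 60, "slide": [0, 0, -0.6], "angular": [0, 0, 0]}, {"fingers": 60, "slide": [0, 0, -0.6], "angular": [0, 0, 0]}, {"fingers": 60, "slide": [0, 0, 0], "angular": [0, 0, 0]}]'

```text
t: 17.35
ee_pos: [0.6477, -0.1408, 0.2009]
tool_rot: [0.004, 0.0, 1.0, -0.001]
ft_force: [0.5, 0.2, 0.5]
opening: 0.705
finger_force: 0.0
```

Call:
carry_out --commands '[{"fingers": 60, "slide": [0.4, -0.1, 0], "angular": [0, 0, 0]}, {"fingers": 60, "slide": [0.67, -0.16, 0], "angular": [0, 0, 0]}, {"fingers": 60, "slide": [0.67, -0.16, 0], "angular": [0, 0, 0]}, {"fingers": 60, "slide": [0.67, -0.16, 0], "angular": [0, 0, 0]}, {"fingers": 60, "slide": [0.67, -0.16, 0], "angular": [0, 0, 0]}, {"fingers": 60, "slide": [0.67, -0.16, 0], "angular": [0, 0, 0]}, {"fingers": 60, "slide": [0.67, -0.16, 0], "angular": [0, 0, 0]}, {"fingers": 60, "slide": [0.67, -0.16, 0], "angular": [0, 0, 0]}, {"fingers": 60, "slide": [0, 0, 0], "angular": [0, 0, 0]}, {"fingers": 60, "slide": [0, 0, 0], "angular": [0, 0, 0]}, {"fingers": 60, "slide": [0, 0, 0], "angular": [0, 0, 0]}]'

```text
t: 18.27
ee_pos: [0.4428, -0.1893, 0.195]
tool_rot: [0.001, 0.0, 1.0, -0.0]
ft_force: [1.0, 0.0, -0.3]
opening: 0.702
finger_force: 0.0
```

Call:
carry_out --commands '[{"fingers": 60, "slide": [-0.02, 0.02, 0.6], "angular": [0, 0, 0]}, {"fingers": 60, "slide": [0, 0, 0.7], "angular": [0, 0, 0]}, {"fingers": 60, "slide": [0, 0, 0.7], "angular": [0, 0, 0]}, {"fingers": 60, "slide": [0, 0, 0.7], "angular": [0, 0, 0]}, {"fingers": 60, "slide": [0, 0, 0.4], "angular": [0, 0, 0]}, {"fingers": 60, "slide": [0, 0, 0], "angular": [0, 0, 0]}, {"fingers": 60, "slide": [0, 0, 0], "angular": [0, 0, 0]}]'

```text
t: 18.85
ee_pos: [0.4433, -0.1879, 0.0699]
tool_rot: [-0.001, -0.0, 1.0, 0.0]
ft_force: [1.1, -0.7, -0.4]
opening: 0.701
finger_force: 0.0
```

Call:
carry_out --commands '[{"fingers": 50, "slide": [0, 0, 0], "angular": [0, 0, 0]}, {"fingers": 40, "slide": [0, 0, 0], "angular": [0, 0, 0]}, {"fingers": 32, "slide": [0, 0, 0], "angular": [0, 0, 0]}, {"fingers": 20, "slide": [0, 0, 0], "angular": [0, 0, 0]}, {"fingers": 20, "slide": [0, 0, 0], "angular": [0, 0, 0]}, {"fingers": 20, "slide": [0, 0, 0], "angular": [0, 0, 0]}, {"fingers": 20, "slide": [0, 0, 0], "angular": [0, 0, 0]}, {"fingers": 20, "slide": [0, 0, 0], "angular": [0, 0, 0]}]'

```text
t: 19.52
ee_pos: [0.444, -0.1888, 0.0719]
tool_rot: [0.001, 0.0, 1.0, -0.0]
ft_force: [-0.3, 0.7, 6.2]
opening: 0.305
finger_force: 58.6
```

```bash
python3 - <<'E'
from h import *
s=env.capture("side")[:,:,::-1]; cv2.imwrite("pics/side5.png",cv2.resize(s[110:350,170:490],None,fx=2,fy=2))
E
```

```text
(no output)
```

View pics/side5.png

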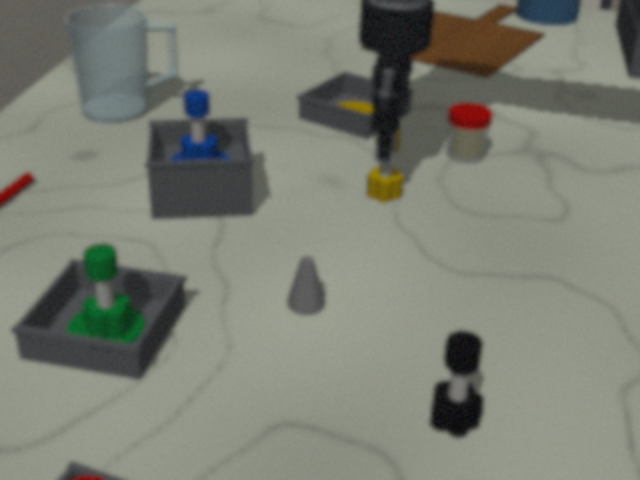

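Blue stands on its pad (crop (198,130)) and yellow is gripped (385,180). Carrying yellow.

Call:
carry_out --commands '[{"fingers": 20, "slide": [0, 0, -0.4], "angular": [0, 0, 0]}, {"fingers": 20, "slide": [0, 0, -0.8], "angular": [0, 0, 0]}, {"fingers": 20, "slide": [0, 0, -0.9], "angular": [0, 0, 0]}, {"fingers": 20, "slide": [0, 0, -0.9], "angular": [0, 0, 0]}, {"fingers": 20, "slide": [0, 0, 0], "angular": [0, 0, 0]}, {"fingers": 20, "slide": [0, 0, 0], "angular": [0, 0, 0]}]'

```text
t: 20.07
ee_pos: [0.4443, -0.1889, 0.193]
tool_rot: [0.002, 0.0, 1.0, -0.001]
ft_force: [0.0, -0.4, -0.6]
opening: 0.307
finger_force: 59.1
```

Call:
carry_out --commands '[{"fingers": 20, "slide": [-0.13, -0.44, 0], "angular": [0, 0, 0]}, {"fingers": 20, "slide": [-0.22, -0.7, 0], "angular": [0, 0, 0]}, {"fingers": 20, "slide": [-0.22, -0.7, 0], "angular": [0, 0, 0]}, {"fingers": 20, "slide": [-0.22, -0.7, 0], "angular": [0, 0, 0]}, {"fingers": 20, "slide": [-0.22, -0.7, 0], "angular": [0, 0, 0]}, {"fingers": 20, "slide": [-0.22, -0.7, 0], "angular": [0, 0, 0]}, {"fingers": 20, "slide": [-0.22, -0.7, 0], "angular": [0, 0, 0]}, {"fingers": 20, "slide": [-0.22, -0.7, 0], "angular": [0, 0, 0]}, {"fingers": 20, "slide": [0, 0, 0], "angular": [0, 0, 0]}, {"fingers": 20, "slide": [0, 0, 0], "angular": [0, 0, 0]}, {"fingers": 20, "slide": [0, 0, 0], "angular": [0, 0, 0]}]'

```text
t: 20.98
ee_pos: [0.5091, -0.4013, 0.1889]
tool_rot: [-0.001, 0.0, 1.0, 0.001]
ft_force: [0.5, -0.1, -0.6]
opening: 0.309
finger_force: 59.2
```

Call:
carry_out --commands '[{"fingers": 20, "slide": [-0.04, -0.03, 0.5], "angular": [0, 0, 0]}, {"fingers": 20, "slide": [0, 0, 0.6], "angular": [0, 0, 0]}, {"fingers": 20, "slide": [0, 0, 0.6], "angular": [0, 0, 0]}, {"fingers": 20, "slide": [0, 0, 0.5], "angular": [0, 0, 0]}, {"fingers": 20, "slide": [0, 0, 0.3], "angular": [0, 0, 0]}, {"fingers": 20, "slide": [0, 0, 0.15], "angular": [0, 0, 0]}, {"fingers": 20, "slide": [0, 0, 0.1], "angular": [0, 0, 0]}, {"fingers": 20, "slide": [0, 0, 0], "angular": [0, 0, 0]}, {"fingers": 20, "slide": [0, 0, 0], "angular": [0, 0, 0]}, {"fingers": 20, "slide": [0, 0, 0], "angular": [0, 0, 0]}]'

```text
t: 21.82
ee_pos: [0.5121, -0.4036, 0.0819]
tool_rot: [0.001, 0.0, 1.0, -0.001]
ft_force: [-0.3, 1.4, -0.9]
opening: 0.308
finger_force: 59.2
```

Call:
carry_out --commands '[{"fingers": 20, "slide": [0, 0, 0.05], "angular": [0, 0, 0]}, {"fingers": 20, "slide": [0, 0, 0.04], "angular": [0, 0, 0]}, {"fingers": 20, "slide": [0, 0, 0], "angular": [0, 0, 0]}, {"fingers": 20, "slide": [0, 0, 0], "angular": [0, 0, 0]}]'

```text
t: 22.15
ee_pos: [0.5122, -0.4039, 0.0789]
tool_rot: [0.001, 0.0, 1.0, -0.001]
ft_force: [-0.6, 0.6, 7.2]
opening: 0.308
finger_force: 59.9
```

Contact. Releasing, rising and backing clear of the view (towards -x, above everything).

Call:
carry_out --commands '[{"fingers": 35, "slide": [0, 0, 0], "angular": [0, 0, 0]}, {"fingers": 45, "slide": [0, 0, 0], "angular": [0, 0, 0]}, {"fingers": 60, "slide": [0, 0, 0], "angular": [0, 0, 0]}, {"fingers": 60, "slide": [0, 0, 0], "angular": [0, 0, 0]}, {"fingers": 60, "slide": [0, 0, -0.3], "angular": [0, 0, 0]}, {"fingers": 60, "slide": [0, 0, -0.7], "angular": [0, 0, 0]}, {"fingers": 60, "slide": [0, 0, -0.7], "angular": [0, 0, 0]}, {"fingers": 60, "slide": [0, 0, -0.7], "angular": [0, 0, 0]}, {"fingers": 60, "slide": [0, 0, -0.7], "angular": [0, 0, 0]}, {"fingers": 60, "slide": [0, 0, -0.4], "angular": [0, 0, 0]}, {"fingers": 60, "slide": [0, 0, 0], "angular": [0, 0, 0]}]'

```text
t: 23.07
ee_pos: [0.5127, -0.4041, 0.2226]
tool_rot: [0.003, 0.0, 1.0, -0.002]
ft_force: [-0.0, -0.9, 0.8]
opening: 0.702
finger_force: 0.0
```

Call:
carry_out --commands '[{"fingers": 60, "slide": [0.5, 0, 0], "angular": [0, 0, 0]}, {"fingers": 60, "slide": [0.5, 0, 0], "angular": [0, 0, 0]}, {"fingers": 60, "slide": [0.5, 0, 0], "angular": [0, 0, 0]}, {"fingers": 60, "slide": [0.5, 0, 0], "angular": [0, 0, 0]}, {"fingers": 60, "slide": [0.5, 0, 0], "angular": [0, 0, 0]}, {"fingers": 60, "slide": [0.5, 0, 0], "angular": [0, 0, 0]}, {"fingers": 60, "slide": [0.5, 0, 0], "angular": [0, 0, 0]}, {"fingers": 60, "slide": [0.5, 0, 0], "angular": [0, 0, 0]}, {"fingers": 60, "slide": [0.5, 0, 0], "angular": [0, 0, 0]}, {"fingers": 60, "slide": [0.5, 0, 0], "angular": [0, 0, 0]}, {"fingers": 60, "slide": [0, 0, 0], "angular": [0, 0, 0]}, {"fingers": 60, "slide": [0, 0, 0], "angular": [0, 0, 0]}]'

```text
t: 24.07
ee_pos: [0.3107, -0.4031, 0.2169]
tool_rot: [0.0, 0.001, 1.0, 0.0]
ft_force: [0.7, -1.1, 0.8]
opening: 0.703
finger_force: 0.0
```

```bash
python3 - <<'E'
from h import *
t=env.capture("top")[:,:,::-1];s=env.capture("side")[:,:,::-1]
o=np.zeros((600,800,3),np.uint8)
for i,(x,y) in enumerate([(130,222),(264,167),(388,165),(507,227)]):
    o[:200,i*200:(i+1)*200]=cv2.resize(t[y-25:y+25,x-25:x+25],(200,200))
o[200:,:533]=cv2.resize(s,(533,400)); o[200:400,533:]=cv2.resize(t[20:,:],(267,200))
cv2.imwrite("pics/end.png",o)
E
```

```text
(no output)
```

View pics/end.png

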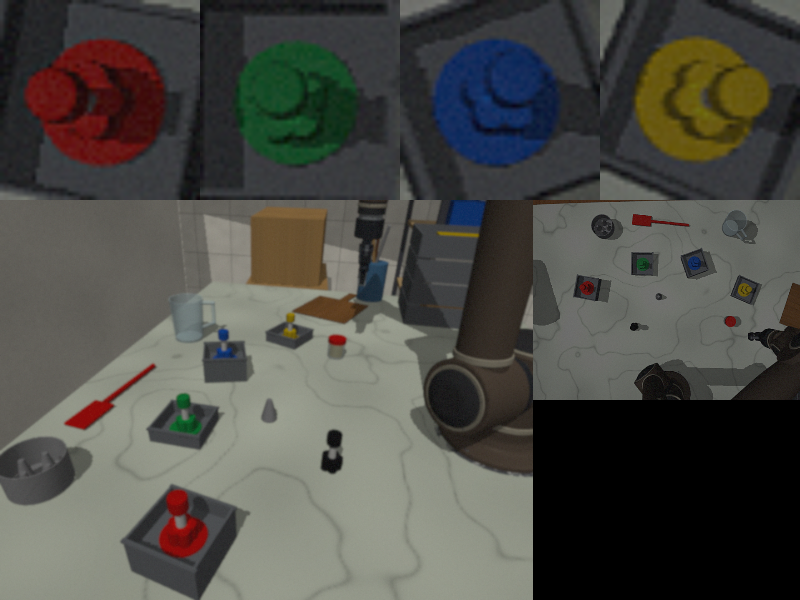

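All four cutters stand upright and near-centred on their own pads (top crops; skirts within about 3 px of the pad centres). The nozzle and pot look unmoved and the arm is clear.

```bash
python3 -c "
from bench import env
print(env.hand_in())"
```

```text
the job is handed in; nothing more can be done
None
```

The job is handed in after about 24 s of robot time: all four cutters stand upright on the pads of their own colours, and the nozzle, pot and black look-alike were left where they were; the hand-in returned no verdict.

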